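# Fit the feed rotor on the tablet counter's drive

## Robot

A 6-joint arm with a two-finger parallel gripper is mounted at the origin on the work surface; the furniture and walls round the work are solid. World frame = base frame: x ahead of the robot, y to its left, z up, the work surface at z = 0. Lengths are in m, angles in rad, forces in N, time in s.
With the tool pointing down it reaches from about 0.275 to 0.875 m from the base axis. Payload 12.5 kg.
Tool frame: the origin (TCP) lies at the very end of the fingers, on their centre line; the grasp point (between the pads) lies 19 mm behind it; z points along the fingers, y is the line along which they close (so a half turn about z gives the same grasp; the last joint's range is limited). The gripper opens to 85 mm and grips with 20 to 120 N. Pads are 22 mm wide; open, the fingers measure 114 mm over their backs; the gripper's body (76 mm by 85 mm) begins 54 mm behind the grasp point. The pads swing forward as they close: fully open they stand 13 mm farther back than shut.
Start: joints at [-1.338, 0.351, 1.652, -0, 1.139, -0.085], TCP at [0.172, -0.522, 0.231] pointing down, gripper open.
Joint ranges: [-2.75, 2.75], [-0.79, 2.1], [0.01, 2.65], [-1.57, 4.71], [0.07, 3.14], [-2.87, 2.87]. Speed limits (rad/s): [2.22, 2.22, 2.79, 3.14, 3.14, 3.14].

## Interface

Orientations are given as a rotation vector (axis times angle).
In Python, from workcell import ctrl gives the robot as it stands.
- The arm moves only by the shell command python3 -m inch 'ROWS' [FORCE]. ROWS is JSON, a list of rows, each a list of 3 entries, a list of its own where there are three numbers: the shift along the tool's x, y, z in m, then the turn about the tool's z in degrees, then the opening, from -1 (shut) to 1 (fully open). In form: [[[dx, dy, dz], twist, fingers], ...]. A call has 1 to 8 rows; each row is the pose to reach, as a shift and turn from the pose commanded when the call began, along the tool's axes at that moment; what a row does not reach only later rows make up. A row lasts 1/10 s, in which the tool goes at most 50 mm and 8.59 degrees, less where a joint would pass 70% of its speed; a pose out of reach is approached as far as the arm can. A call with a gripper value outside its range is refused whole. The fingers move at their own pace and stop on an object; FORCE is the grip in N (left out, the last holds). Time passes only in rows, so rows that repeat a pose let the fingers close. It gives the time, the measured TCP pose, the force, the opening and the grip force at its end, in the units of the state.
- ctrl.state(): the state, without advancing time (a new reading comes with each control period).
- ctrl.get_image(name): name is "side" or "top" or "wrist"; returns a dict with "img" (420x560x3 uint8, red, green, blue), "depth" (420x560 float32, m along the optical axis (not along the pixel's ray), 0 where there is no reading), "mtx" (3x3 intrinsics, pixels), "position" and "rotation" of the camera in the world; the wrist camera has in their place "hand_eye" (4x4, takes a point from camera to tool coordinates, whose origin is the TCP and whose axes are the flange's). Camera axes: x right, y up, looking along -z (the intrinsics and any distortion apply to the point x, -y, -z); pixel columns grow to the right and rows downward; lengths in m; the calibration is good to about 2 mm. A picture is of the moment at which its call begins: read the wrist's pose just before it.
- ctrl.job_done(): hands the job in; it is judged then, once.
The state is a dict: "time": time; "joint_pos": joint angles; "joint_velocities": joint speeds; "joint_torque": joint torques, N m; "eef_pos": TCP position; "tcp_rot": TCP orientation; "ft_force": force on the tool from outside, world axes, zero at the start; "ft_torque": the same for the moment, N m; "finger_gap": finger opening in m; "grasp_force": force on a finger pad.
Only numpy, scipy, OpenCV 4.12 (cv2) and the standard library are available. Lean on these libraries where they do the work, as an engineer would, in place of code of your own. Each camera call takes 0.05 s, during which the arm holds its last target. There are 200 camera calls.

## Task

Fit the four-vaned feed rotor on the tablet counter: lower it upright over the splined drive in the middle of the dish, turn it until its keyways mesh with the splines, and push it fully home against the spring-loaded seat. Finish with the gripper still on the rotor, pressing it home: do not let go. Leave the three-vaned rotor and the other loose packs standing where they are.

Things in the scene. Friction and masses are not known exactly. Their poses are not given: they have to be found in the camera images.
- rotor: Grey plastic rotor with FOUR vanes, about 0.16 kg, upright. Origin: centre of its underside; z up. Hub 54 mm in diameter, 42 high; vanes along its x and y axes, 4 mm thick, 20 high, reaching 56 mm from the axis. Hollow from below, 36 mm deep: a cross-shaped bore, its four keyways 11 mm wide, reaching 18 mm from the axis, right under the vanes. On the hub stands the grip bar (rotor_grip).
- rotor_grip (a point): Middle of the four-vaned rotor's grip bar, on its axis, 60 mm above its underside. The bar is 54 mm long (along x, over two of the vanes), 16 mm wide (along y), 28 mm high: 46 to 74 mm above the underside.
- spare_rotor: Grey plastic rotor of the same size and grip bar but with THREE vanes at 120 degrees; it does not fit this drive and is not to be moved. Origin: centre of its underside.
- counter: Bench tablet counter, fixed to the table: grey housing 150 x 150 mm, its top (the dish floor) 42 mm above the table, with an open round dish on it, 128 mm inside, rim 62 mm above the table. Origin: centre of its underside, under the drive's axis; z up; the front with display, keys and spout faces its -x.
- drive_top (a point): On the steel drive's axis, level with its spline tops, 20 mm above the dish floor. x and y lie along the four splines: a cross 34 mm over the tips, each 8 mm wide. A tapered 13 mm pilot pin stands 14 mm higher and centres the hub. Stiff to turn (0.25 N m), at a new angle each time; any quarter turn meshes. Home, the rotor's underside is 16 mm below this point; unmeshed, it stops level with it.
- seat_ring (a joint): Brass ring round the drive, on a spring: 0 when up (its top 12 mm above the dish floor, 8 mm below drive_top), grows as it is pressed down, in m; 0.008 when the rotor is fully home on its stop. Springy, 3 N at 0 and about 7 N at 0.008, enough to lift the rotor back up if it is let go.
- ointment_carton: Small white ointment carton, 99 x 31 x 26 mm, lying on the table; origin at the centre of its underside; never handled; a bystander that must stay where it is
- strip_pack: Flat white pack of tablet strips, 46 x 83 x 26 mm; origin at the centre of its underside; never handled; a bystander that must stay where it is
- tablet_box: White and dark blue tablet carton, 45 x 61 x 75 mm, upright; origin at the centre of its underside; never handled; a bystander that must stay where it is
There are look-alikes about, which are no part of the job. What is shaped like the rotor but red is not meant.

How it is judged:
By the outcome, as a careful person would: the job done as asked, in the order asked, and still so for the second after the job is handed in, while the arm keeps its last pose, push and grip.
It also fails if it takes over 38 s, if anything falls off the work surface, if the arm or the gripper's body presses on something with over 40 N, if the wrist force passes 120 N, or if a joint passes its speed limit or range.

## Working session

There is one attempt and no reset: what is moved stays moved. The work goes in short steps, Python scripts to look and compute and a shell command to move; the robot and the scene stay as the last step left them, time stands still between calls to the robot, and variables do not carry over. Pictures are saved under pics/ and viewed, at most 10 in all, crops included, and the job is handed in when it is done.

```bash
mkdir -p pics; cat > h.py <<'E'
import numpy as np, cv2
from scipy.spatial.transform import Rotation as R
from workcell import ctrl
def grab(n):
    s=ctrl.state(); d=ctrl.get_image(n)
    if n=="wrist":
        T=np.eye(4); T[:3,:3]=R.from_rotvec(s["tcp_rot"]).as_matrix(); T[:3,3]=s["eef_pos"]
        W=T@np.array(d["hand_eye"]); d["position"]=W[:3,3]; d["rot"]=W[:3,:3]
    else:
        r=np.array(d["rotation"]); d["rot"]=r if r.shape==(3,3) else R.from_rotvec(r).as_matrix() if r.size==3 else R.from_quat(r).as_matrix()
    return d
def save(d,n): cv2.imwrite("pics/"+n+".png",d["img"][...,::-1])
def pts(d):
    h,w=d["depth"].shape; u,v=np.meshgrid(np.arange(w),np.arange(h)); K=np.array(d["mtx"])
    z=d["depth"]; c=np.stack([(u-K[0,2])/K[0,0]*z,-(v-K[1,2])/K[1,1]*z,-z],-1)
    return c@d["rot"].T+np.array(d["position"])
def ray(d,px,z):
    K=np.array(d["mtx"]);px=np.atleast_2d(px).astype(float)
    c=np.c_[(px[:,0]-K[0,2])/K[0,0],-(px[:,1]-K[1,2])/K[1,1],-np.ones(len(px))]@d["rot"].T
    p=np.array(d["position"]); return p+c*((z-p[2])/c[:,2])[:,None]
E
python3 - <<'E'
from h import *
import pickle
s=ctrl.state();print(s)
for n in["top","side"]:
    d=grab(n);save(d,n);pickle.dump(d,open(n+".pkl","wb"));print(n,d["position"],d["rotation"],d["mtx"],d.keys())
a=[cv2.imread(f"pics/{n}.png") for n in("top","side")]
E
```

```text
{'time': 0.0, 'joint_pos': array([-1.33761608e+00,  3.51237792e-01,  1.65240545e+00,  4.64795336e-05,
        1.13908901e+00, -8.46055204e-02]), 'joint_velocities': array([-0.00023358,  0.00076385,  0.00014364, -0.002509  ,  0.00113997,
       -0.0003569 ]), 'joint_torque': array([ 1.23640046e-05, -5.06103122e+01, -2.91407865e+01, -1.01834612e-04,
        4.54282301e-03,  3.78033690e-05]), 'eef_pos': array([ 0.17181354, -0.52214035,  0.23076465]), 'tcp_rot': array([-3.10089780e+00, -4.96868422e-01,  6.67230967e-05]), 'ft_force': array([-0.81788821, -0.02733383, -0.57952028]), 'ft_torque': array([ 0.00541328, -0.04122658, -0.01737986]), 'grasp_force': 0.0, 'finger_gap': 0.0854673540186403}
top [ 0.36816347 -0.10459803  0.96812761] [ 0.13620884 -0.15698582 -1.54106979] [[416.34192695   0.         278.80224811]
 [  0.         416.34192695 210.37613443]
 [  0.           0.           1.        ]] dict_keys(['img', 'depth', 'mtx', 'position', 'rotation', 'rot'])
side [ 0.38977196 -0.91530834  0.57279957] [ 1.02615064 -0.06693644 -0.16728624] [[462.29494317   0.         272.1051381 ]
 [  0.         462.29494317 211.98436932]
 [  0.           0.           1.        ]] dict_keys(['img', 'depth', 'mtx', 'position', 'rotation', 'rot'])
```

View pics/top.png

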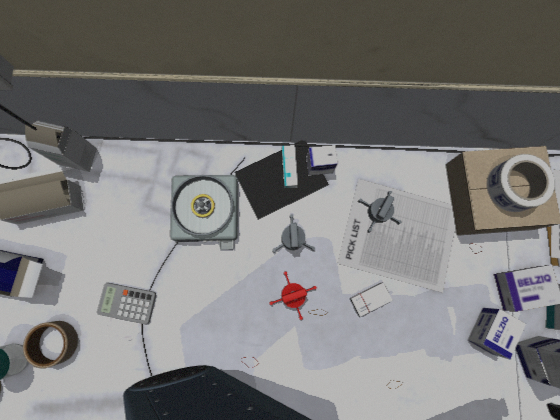

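View pics/side.png

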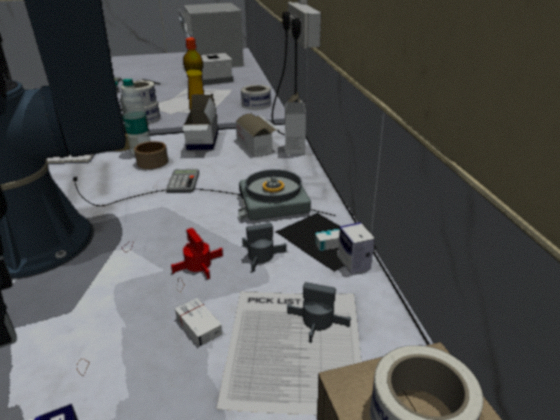

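The counter is at top (204,207). There are two grey rotors, at top (293,236) and (382,208), and a red look-alike at (293,297). The vane counts need an enlarged crop.

```bash
python3 - <<'E'
from h import *
import pickle
d=pickle.load(open("top.pkl","rb"));im=d["img"][...,::-1]
c=[cv2.resize(im[v-35:v+35,u-35:u+35],(380,380),interpolation=cv2.INTER_CUBIC) for u,v in((293,236),(382,208))]
cv2.imwrite("pics/crop.png",np.hstack(c))
P=pts(d);print(P[236,293],P[208,382],P[207,204],P[180,180])
for u,v in((293,236),(382,208)):
    w=P[v-25:v+26,u-25:u+26].reshape(-1,3)
    t=w[(w[:,2]>.066)&(w[:,2]<.085)];print(len(t),np.median(t,0),cv2.minAreaRect((t[:,:2]*1000).astype(np.float32)))
    t=w[(w[:,2]>.014)&(w[:,2]<.085)];print(len(t),t.mean(0))
E
```

```text
[ 0.48218553 -0.14649462  0.07435948] [ 0.54858774 -0.34044068  0.07633266] [0.54313914 0.05083554 0.06294921] [0.60782229 0.11200357 0.04508176]
182 [ 0.48444716 -0.14698413  0.07397326] ((484.96197509765625, -147.67044067382812), (52.811527252197266, 15.431464195251465), 1.1365844011306763)
560 [ 0.48324585 -0.14648589  0.04884852]
180 [ 0.55393982 -0.34880567  0.0736031 ] ((553.3844604492188, -349.69171142578125), (15.89100456237793, 54.354248046875), 61.23299026489258)
632 [ 0.55076663 -0.34585846  0.04616328]
```

View pics/crop.png

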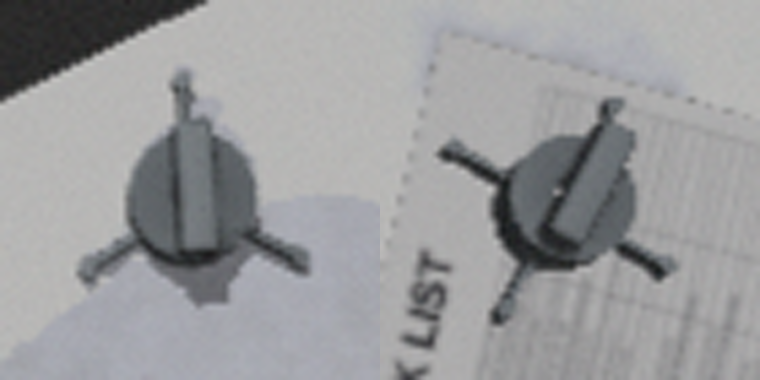

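The right crop, top (382,208), shows four vanes (up, left, right, below), so that is the rotor meant. The left one at (293,236) has three and is the spare. Red (293,297) is excluded by colour. First I'll measure the drive with the wrist camera.

```bash
cat >> h.py <<'E'
def delta(xyz,yaw=None):
    s=ctrl.state();M=R.from_rotvec(s["tcp_rot"]).as_matrix()
    y0=np.degrees(np.arctan2(M[1,0],M[0,0])); print("now",s["eef_pos"].round(4),"yaw",round(y0,2),"z",M[:,2].round(4),"F",s["ft_force"].round(1))
    print("tool shift mm",(M.T@(np.array(xyz)-s["eef_pos"])*1000).round(1), "twist", None if yaw is None else round(-(yaw-y0),2))
E
python3 - <<'E'
from h import *
import pickle
d=pickle.load(open("top.pkl","rb"));c=ray(d,[203,206],.062)[0];print(c)
w=grab("wrist");print(np.array(w["hand_eye"]).round(3),w["mtx"])
f=-w["rot"][:,2];print("cam",w["position"],"look",f)
# camera axis at z=.062 relative to TCP when TCP z=.28
s=ctrl.state();p=w["position"]-s["eef_pos"]; p[2]+=.28
hit=p+f*((.062-p[2])/f[2]);print("axis hits at offset",hit)
delta([c[0]-hit[0],c[1]-hit[1],.28])
E
```

```text
[0.54551797 0.05333301 0.062     ]
[[-0.001  0.955  0.296  0.075]
 [ 1.     0.     0.001  0.001]
 [ 0.001  0.296 -0.955 -0.143]
 [ 0.     0.     0.     1.   ]] [[302.75376953   0.         281.81972269]
 [  0.         302.75376953 211.1490753 ]
 [  0.           0.           1.        ]]
cam [ 0.24340404 -0.49946094  0.37357402] look [-0.281491   -0.09040874 -0.95529528]
axis hits at offset [-0.03472222 -0.01139874  0.062     ]
now [ 0.1718 -0.5222  0.2309] yaw 18.21 z [-2.e-04  9.e-04 -1.e+00] F [-0.2  0.2  0. ]
tool shift mm [ 571.4 -430.   -48.7] twist None
```

```bash
python3 - <<'E'
from h import *
delta([.503,.039,.16])
E
```

```text
now [ 0.1718 -0.5222  0.2309] yaw 18.21 z [-2.e-04  9.e-04 -1.e+00] F [-0.2  0.2  0. ]
tool shift mm [ 489.9 -429.5   71.3] twist None
```

```bash
python3 -m inch '[[[0.24,-0.21,0],0,1],[[0.24,-0.21,0],0,1],[[0.24,-0.21,0],0,1],[[0.24,-0.21,0],0,1],[[0.49,-0.43,0.07],0,1],[[0.49,-0.43,0.07],0,1],[[0.49,-0.43,0.07],0,1],[[0.49,-0.43,0.07],0,1]]'; python3 - <<'E'
from h import *
delta([.503,.039,.16])
E
```

```text
time: 0.95
eef_pos: [0.3745, -0.1781, 0.2005]
tcp_rot: [3.102, 0.497, 0.001]
ft_force: [0.9, -0.9, -0.0]
finger_gap: 0.0853
grasp_force: 0.0
now [ 0.3745 -0.1781  0.2005] yaw 18.19 z [ 4.e-04 -2.e-04 -1.e+00] F [ 0.9 -0.9 -0. ]
tool shift mm [ 189.8 -166.2   40.5] twist None
```

```bash
python3 -m inch '[[[0.18,-0.155,0.04],0,1],[[0.18,-0.155,0.04],0,1],[[0.18,-0.155,0.04],0,1],[[0.18,-0.155,0.04],0,1],[[0.18,-0.155,0.04],0,1],[[0.18,-0.155,0.04],0,1],[[0.18,-0.155,0.04],0,1],[[0.18,-0.155,0.04],0,1]]'; python3 - <<'E'
from h import *
import pickle
delta([.503,.039,.16])
d=grab("wrist");save(d,"w1");pickle.dump(d,open("w1.pkl","wb"))
E
```

```text
time: 1.75
eef_pos: [0.4961, 0.0228, 0.1607]
tcp_rot: [3.102, 0.496, -0.001]
ft_force: [1.0, -0.2, 0.5]
finger_gap: 0.0856
grasp_force: 0.0
now [0.4961 0.0228 0.1607] yaw 18.17 z [-4.e-04 -2.e-04 -1.e+00] F [ 1.  -0.2  0.5]
tool shift mm [ 11.6 -13.3   0.7] twist None
```

View pics/w1.png

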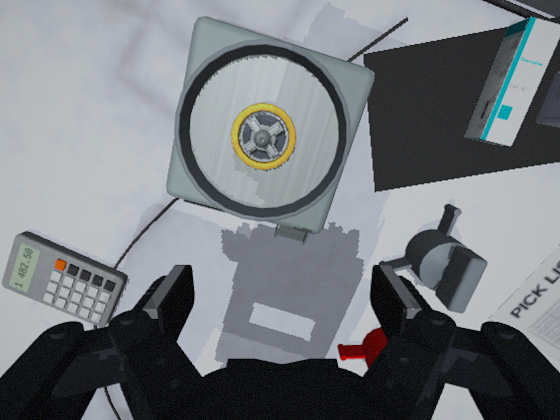

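The wrist picture shows the counter with its brass ring centred near (263,137). The spline cross inside lies roughly diagonal in the image.

```bash
cat > meas.py <<'E'
from h import *
def drive(d):
    hsv=cv2.cvtColor(d["img"],cv2.COLOR_RGB2HSV);m=cv2.inRange(hsv,(18,120,90),(35,255,255))
    n,l,st,ce=cv2.connectedComponentsWithStats(m);i=1+np.argmax(st[1:,4])
    c=max(cv2.findContours((l==i).astype(np.uint8),0,cv2.CHAIN_APPROX_NONE)[0],key=len)
    q=ray(d,c[:,0,:],.054);e=cv2.fitEllipse((q[:,:2]*1000).astype(np.float32));print("ring outer",e)
    P=pts(d);c0=np.array(e[0])/1000
    # resample spline plane z=.062, polar
    g=cv2.cvtColor(d["img"],cv2.COLOR_RGB2GRAY)
    Rt=d["rot"];K=np.array(d["mtx"])
    def proj(X): 
        c=(X-d["position"])@Rt; return np.stack([K[0,0]*c[...,0]/-c[...,2]+K[0,2],-K[1,1]*c[...,1]/-c[...,2]+K[1,2]],-1)
    th=np.radians(np.arange(360));r=np.arange(.009,.0165,.0005)
    X=np.stack(np.broadcast_arrays(c0[0]+r[:,None]*np.cos(th),c0[1]+r[:,None]*np.sin(th),.062),-1)
    uv=proj(X).astype(np.float32);pol=cv2.remap(g,uv[...,0],uv[...,1],cv2.INTER_LINEAR).mean(0)
    zp=cv2.remap(P[...,2].astype(np.float32),uv[...,0],uv[...,1],cv2.INTER_NEAREST).mean(0)
    for n,a in(("gray",pol),("z",zp)):
        f=np.sum((a-a.mean())*np.exp(-4j*th));print(n,"4fold angle",round(-np.degrees(np.angle(f))/4,2),"amp",abs(f)/180, "contrast",a.std())
    print("gray/10deg",pol[::10].round())
    g2=np.arange(-.03,.0301,.0002);X=np.stack(np.broadcast_arrays(c0[0]-g2[:,None],c0[1]-g2[None],.062),-1)
    uv=proj(X).astype(np.float32);b=cv2.remap(d["img"],uv[...,0],uv[...,1],cv2.INTER_CUBIC);return c0,b
E
python3 - <<'E'
from meas import *
import pickle
c,b=drive(pickle.load(open("w1.pkl","rb")));cv2.imwrite("pics/drv.png",cv2.resize(b,(500,500))[...,::-1])
E
```

```text
ring outer ((548.6141967773438, 55.3554573059082), (50.51290512084961, 50.818626403808594), 104.2868423461914)
gray 4fold angle -38.16 amp 37.27815198036782 contrast 31.276137556904228
z 4fold angle -38.09 amp 0.008226659931655373 contrast 0.009620892
gray/10deg [ 97.  96.  98.  99. 157. 180. 169. 112. 101.  98.  96.  98. 111. 154.
 158. 137.  86.  82.  88.  83.  89.  85. 139. 151. 146. 108.  83.  82.
  85.  90.  63. 138. 160. 167. 123.  98.]
```

View pics/drv.png

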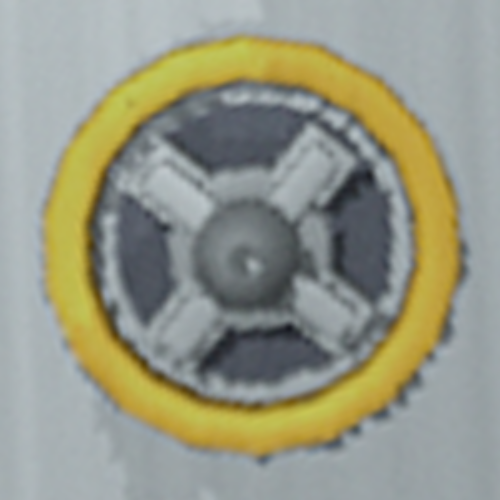

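```bash
python3 - <<'E'
from meas import *
print(ctrl.state()["joint_velocities"].round(3))
drive(grab("wrist"))
# rotor: go over it; grasp yaw -29; camera on +x side
a=np.radians(-29);u=np.array([np.cos(a),np.sin(a)])
p=np.array([.5534,-.3497])-.03*u
delta([*p,.16],-29)
E
```

```text
[-0.007 -0.006 -0.001 -0.001 -0.002  0.004]
ring outer ((548.6444091796875, 55.32380294799805), (50.48444747924805, 50.915645599365234), 114.58073425292969)
gray 4fold angle -38.16 amp 37.193992500422254 contrast 31.11808820690283
z 4fold angle -38.21 amp 0.006891711264307881 contrast 0.006622632
gray/10deg [ 97.  98.  97. 100. 155. 180. 168. 110. 102.  97.  97.  98. 109. 157.
 161. 138.  87.  84.  87.  84.  90.  82. 135. 153. 147. 111.  81.  83.
  85.  91.  66. 140. 161. 169. 120.  97.]
now [0.4962 0.0225 0.1609] yaw 18.13 z [ 2.e-04 -1.e-04 -1.e+00] F [ 0.8 -0.2  0.7]
tool shift mm [-81.9 349.6   1. ] twist 47.13
```

```bash
python3 -m inch '[[[-0.08,0.35,0],47,1],[[-0.08,0.35,0],47,1],[[-0.08,0.35,0],47,1],[[-0.08,0.35,0],47,1],[[-0.08,0.35,0],47,1],[[-0.08,0.35,0],47,1],[[-0.08,0.35,0],47,1],[[-0.08,0.35,0],47,1]]'; python3 -m inch '[[[0,0,0],0,1],[[0,0,0],0,1]]'; python3 - <<'E'
from h import *
import pickle
d=grab("wrist");save(d,"w2");pickle.dump(d,open("w2.pkl","wb"))
P=pts(d).reshape(-1,3)
q=P[(np.hypot(P[:,0]-.5534,P[:,1]+.3497)<.045)]
t=q[(q[:,2]>.066)&(q[:,2]<.083)];print(len(t),np.median(t[:,2]));r=cv2.minAreaRect((t[:,:2]*1000).astype(np.float32));print(r)
tt=t[abs(t[:,2]-np.median(t[:,2]))<.003];print(tt.mean(0),cv2.minAreaRect((tt[:,:2]*1000).astype(np.float32)))
c=tt[:,:2]-tt[:,:2].mean(0);U=np.linalg.svd(c,full_matrices=False)[2];print("pca yaw",np.degrees(np.arctan2(U[0,1],U[0,0])))
h=q[(q[:,2]>.036)&(q[:,2]<.046)];print("hub",len(h),cv2.minEnclosingCircle((h[:,:2]*1000).astype(np.float32)))
delta([*tt.mean(0)[:2],.048],-29)
E
```

```text
time: 2.65
eef_pos: [0.5288, -0.3395, 0.1609]
tcp_rot: [3.04, -0.789, 0.002]
ft_force: [-0.1, 0.8, -0.5]
finger_gap: 0.0853
grasp_force: 0.0
time: 2.85
eef_pos: [0.5293, -0.3334, 0.1606]
tcp_rot: [-3.042, 0.782, 0.001]
ft_force: [-0.7, 0.6, 0.3]
finger_gap: 0.0854
grasp_force: 0.0
1417 0.0739839477191262
((554.1776733398438, -352.083251953125), (15.844472885131836, 53.30140686035156), 61.844085693359375)
[ 0.55491824 -0.35264123  0.0738936 ] ((554.1185302734375, -352.0121765136719), (15.787556648254395, 53.162109375), 62.0118408203125)
pca yaw 151.96791274429717
hub 1521 ((553.790771484375, -351.8808898925781), 26.969581604003906)
now [ 0.5296 -0.3329  0.1608] yaw -28.76 z [-4.e-04  5.e-04 -1.e+00] F [ 0.2  0.6 -0.2]
tool shift mm [ 31.8   5.2 112.8] twist 0.24
```

View pics/w2.png

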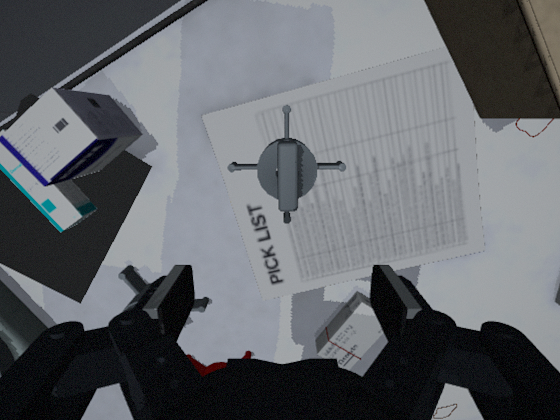

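Four vanes are confirmed at (288,168), with the bar along the tool's x. Next I align over it and descend.

```bash
python3 -m inch '[[[0.031,0.005,0.05],-0.8,1],[[0.031,0.005,0.05],-0.8,1],[[0.031,0.005,0.05],-0.8,1],[[0.031,0.005,0.05],-0.8,1],[[0.031,0.005,0.05],-0.8,1]]' 60; python3 - <<'E'
from h import *
delta([.5541,-.3520,.046],-28)
E
```

```text
time: 3.4
eef_pos: [0.555, -0.353, 0.1125]
tcp_rot: [3.048, -0.759, 0.003]
ft_force: [0.2, 0.4, -0.2]
finger_gap: 0.0855
grasp_force: 0.0
now [ 0.555  -0.353   0.1125] yaw -27.97 z [ 0.0017 -0.0012 -1.    ] F [ 0.2  0.4 -0.2]
tool shift mm [-1.4 -0.5 66.4] twist 0.03
```

```bash
python3 -m inch '[[[-0.001,0,0.035],0,1],[[-0.001,0,0.055],0,1],[[-0.001,0,0.065],0,1],[[-0.001,0,0.065],0,1],[[-0.001,0,0.065],0,1]]' 60; python3 - <<'E'
from h import *
delta([.5541,-.3520,.046],-28)
E
```

```text
time: 3.9
eef_pos: [0.5543, -0.3532, 0.0471]
tcp_rot: [3.048, -0.76, 0.003]
ft_force: [-0.5, 0.6, 0.0]
finger_gap: 0.0854
grasp_force: 0.0
now [ 0.5543 -0.3532  0.0471] yaw -27.99 z [ 0.0015 -0.0011 -1.    ] F [-0.5  0.6  0. ]
tool shift mm [-0.8 -0.9  1.1] twist 0.01
```

Good; close.

```bash
python3 -m inch '[[[-0.001,-0.001,0],0,-1],[[-0.001,-0.001,0],0,-1],[[-0.001,-0.001,0],0,-1],[[-0.001,-0.001,0],0,-1],[[-0.001,-0.001,0],0,-1],[[-0.001,-0.001,0],0,-1],[[-0.001,-0.001,0],0,-1],[[-0.001,-0.001,0],0,-1]]' 60; python3 - <<'E'
from h import *
delta([.5541,-.3520,.046],-28)
E
```

```text
time: 4.7
eef_pos: [0.5543, -0.352, 0.0473]
tcp_rot: [3.047, -0.759, 0.004]
ft_force: [0.5, 0.7, 10.0]
finger_gap: 0.0149
grasp_force: 120.3
now [ 0.5543 -0.352   0.0473] yaw -27.99 z [ 0.0021 -0.0015 -1.    ] F [ 0.5  0.7 10. ]
tool shift mm [-0.2  0.1  1.3] twist 0.01
```

```bash
python3 -m inch '[[[0,0,-0.03],0,-1],[[0,0,-0.07],0,-1],[[0,0,-0.11],0,-1],[[0,0,-0.12],0,-1],[[0,0,-0.12],0,-1],[[0,0,-0.12],0,-1]]'; python3 - <<'E'
from h import *
delta([.5486,.0553,.17],-38.2)
d=grab("wrist");save(d,"w3")
E
```

```text
time: 5.3
eef_pos: [0.5527, -0.351, 0.1641]
tcp_rot: [-3.047, 0.76, 0.003]
ft_force: [-0.0, 0.5, -2.5]
finger_gap: 0.0152
grasp_force: 118.0
now [ 0.5527 -0.351   0.1641] yaw -27.99 z [-0.0018  0.0014 -1.    ] F [-0.   0.5 -2.5]
tool shift mm [-194.4 -356.8   -5.4] twist 10.21
```

View pics/w3.png

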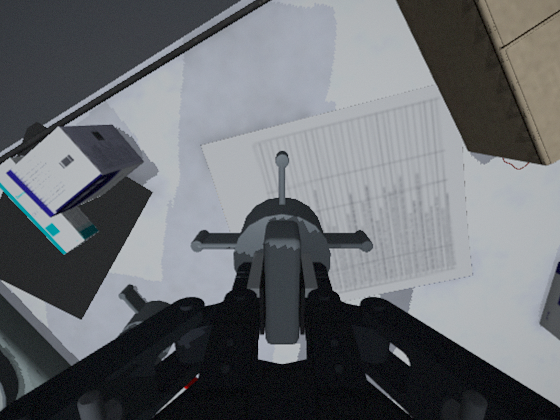

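The rotor is held square and upright, with vane tips at (198,244), (365,244) and (281,158). Carrying it to the drive.

```bash
python3 -m inch '[[[-0.02,-0.036,-0.005],10,-1],[[-0.04,-0.072,-0.005],10,-1],[[-0.06,-0.108,-0.005],10,-1],[[-0.08,-0.144,-0.005],10,-1],[[-0.1,-0.18,-0.005],10,-1],[[-0.12,-0.216,-0.005],10,-1],[[-0.14,-0.252,-0.005],10,-1],[[-0.16,-0.288,-0.005],10,-1]]'; python3 -m inch '[[[-0.02,-0.03,0],0,-1],[[-0.02,-0.05,0],0,-1],[[-0.02,-0.06,0],0,-1],[[-0.02,-0.06,0],0,-1],[[-0.02,-0.06,0],0,-1]]';python3 - <<'E'
from h import *
delta([.5486,.0553,.15],-38.2)
E
```

```text
time: 6.15
eef_pos: [0.5462, -0.0204, 0.1691]
tcp_rot: [2.97, -1.023, -0.004]
ft_force: [1.0, 0.2, -1.9]
finger_gap: 0.0154
grasp_force: 118.1
time: 6.65
eef_pos: [0.5679, 0.0368, 0.1698]
tcp_rot: [2.97, -1.023, -0.002]
ft_force: [0.1, -0.5, -0.2]
finger_gap: 0.015
grasp_force: 118.0
now [0.5679 0.0368 0.1698] yaw -38.02 z [-1.6e-03 -1.0e-04 -1.0e+00] F [ 0.1 -0.5 -0.2]
tool shift mm [-26.6  -2.7  19.9] twist 0.18
```

```bash
python3 -m inch '[[[-0.027,-0.003,0.015],0.2,-1],[[-0.027,-0.003,0.015],0.2,-1],[[-0.027,-0.003,0.015],0.2,-1],[[-0.027,-0.003,0.015],0.2,-1],[[-0.027,-0.003,0.015],0.2,-1]]';python3 - <<'E'
from h import *
delta([.5486,.0553,.15],-38.2)
d=grab("wrist");save(d,"w4")
d=grab("side");save(d,"s4")
E
```

```text
time: 7.15
eef_pos: [0.5495, 0.0558, 0.156]
tcp_rot: [-2.968, 1.029, -0.001]
ft_force: [-0.5, 0.0, -1.0]
finger_gap: 0.015
grasp_force: 118.0
now [0.5495 0.0558 0.156 ] yaw -38.24 z [ 8.e-04 -1.e-04 -1.e+00] F [-0.5  0.  -1. ]
tool shift mm [-0.4  1.   6. ] twist -0.04
```

View pics/w4.png

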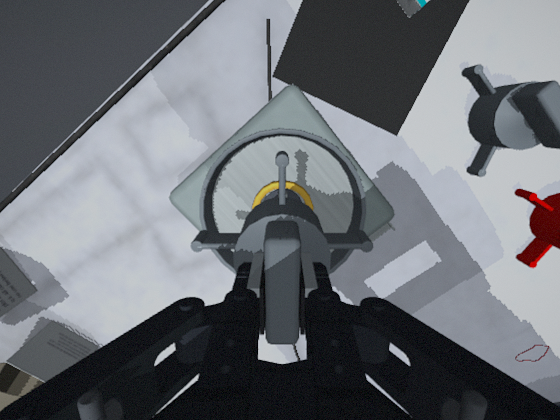

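The rotor sits centred over the dish, with the ring showing symmetrically around (285,195). Lowering over the pilot pin and checking the force.

```bash
python3 -m inch '[[[-0.0005,0.001,0.012],0,-1],[[-0.0005,0.001,0.024],0,-1],[[-0.0005,0.001,0.034],0,-1],[[-0.0005,0.001,0.042],0,-1],[[-0.0005,0.001,0.042],0,-1],[[-0.0005,0.001,0.042],0,-1]]';python3 - <<'E'
from h import *
delta([.5486,.0553,.0933],-38.2);print(ctrl.state()["ft_torque"])
E
```

```text
time: 7.85
eef_pos: [0.5481, 0.0561, 0.1136]
tcp_rot: [2.969, -1.028, -0.0]
ft_force: [0.1, 0.1, -1.0]
finger_gap: 0.0147
grasp_force: 118.0
now [0.5481 0.0561 0.1136] yaw -38.19 z [-2.e-04 -0.e+00 -1.e+00] F [ 0.1  0.1 -1. ]
tool shift mm [ 0.9  0.3 20.3] twist 0.01
[0.02728426 0.00524398 0.0295966 ]
```

```bash
python3 -m inch '[[[0.0005,0,0.003],0,-1],[[0.0005,0,0.006],0,-1],[[0.0005,0,0.008],0,-1],[[0.0005,0,0.009],0,-1],[[0.0005,0,0.009],0,-1]]';python3 - <<'E'
from h import *
delta([.5486,.0553,.0933],-38.2);print(ctrl.state()["ft_torque"])
E
```

```text
time: 8.35
eef_pos: [0.5484, 0.0557, 0.1046]
tcp_rot: [2.969, -1.028, -0.0]
ft_force: [0.2, -0.1, -1.7]
finger_gap: 0.0148
grasp_force: 118.0
now [0.5484 0.0557 0.1046] yaw -38.19 z [-1.e-04 -0.e+00 -1.e+00] F [ 0.2 -0.1 -1.7]
tool shift mm [ 0.4  0.2 11.3] twist 0.01
[ 0.00129404  0.02863303 -0.06743597]
```

Already 4 mm below the spline tops with no contact force, so it is meshed. Pressing down.

```bash
python3 -m inch '[[[0,0,0.003],0,-1],[[0,0,0.006],0,-1],[[0,0,0.009],0,-1],[[0,0,0.0105],0,-1],[[0,0,0.0115],0,-1],[[0,0,0.0115],0,-1],[[0,0,0.0115],0,-1]]' 120;python3 - <<'E'
from h import *
delta([.5486,.0553,.0933],-38.2);print(ctrl.state()["ft_torque"])
E
```

```text
time: 9.05
eef_pos: [0.5487, 0.0558, 0.0935]
tcp_rot: [-2.968, 1.028, -0.001]
ft_force: [-0.1, 0.6, 5.2]
finger_gap: 0.0142
grasp_force: 177.4
now [0.5487 0.0558 0.0935] yaw -38.19 z [ 8.e-04  1.e-04 -1.e+00] F [-0.1  0.6  5.2]
tool shift mm [0.2 0.4 0.2] twist 0.01
[ 0.05745193  0.08817636 -0.01171536]
```

Spring load is about 7 N, so it's near home. I'll push on until the stop shows in the force.

```bash
for i in 1 2; do python3 -m inch '[[[0,0,0.0005],0,-1],[[0,0,0.001],0,-1],[[0,0,0.001],0,-1],[[0,0,0.001],0,-1]]'|grep -E 'eef|ft_f'; done
```

```text
eef_pos: [0.5488, 0.0558, 0.0934]
ft_force: [-3.2, 0.2, 15.9]
eef_pos: [0.5489, 0.0558, 0.0933]
ft_force: [-7.8, -0.3, 26.9]
```

z stays at 93.3 mm, the computed home height, while the force climbs, so it is on the stop. One settling check with the side view.

```bash
python3 -m inch '[[[0,0,0],0,-1],[[0,0,0],0,-1],[[0,0,0],0,-1],[[0,0,0],0,-1]]'|grep -E 'time|eef|ft_f|gr'; python3 - <<'E'
from h import *
d=grab("wrist");P=pts(d).reshape(-1,3);a=np.radians(-38.2)
for b in(0,np.pi/2,-np.pi/2):
    c=np.array([.5486+.048*np.cos(a+b),.0555+.048*np.sin(a+b)])
    q=P[np.hypot(*(P[:,:2]-c).T)<.0015];print("vane top z",np.percentile(q[:,2],[50,90]).round(4) if len(q) else None)
q=P[np.hypot(*(P[:,:2]-[.5486+.021*np.cos(a+.8),.0555+.021*np.sin(a+.8)]).T)<.003];print("hub top",np.median(q[:,2]) if len(q) else None)
d=grab("side");cv2.imwrite("pics/s5.png",cv2.resize(d["img"][120:260,200:380,::-1],(720,560),interpolation=cv2.INTER_CUBIC))
E
```

```text
time: 10.25
eef_pos: [0.5489, 0.0558, 0.0933]
ft_force: [-8.2, -0.3, 28.1]
grasp_force: 182.1
vane top z [0.0658 0.0671]
vane top z [0.0662 0.0676]
vane top z [0.0655 0.0669]
hub top 0.16512861339864957
```

View pics/s5.png

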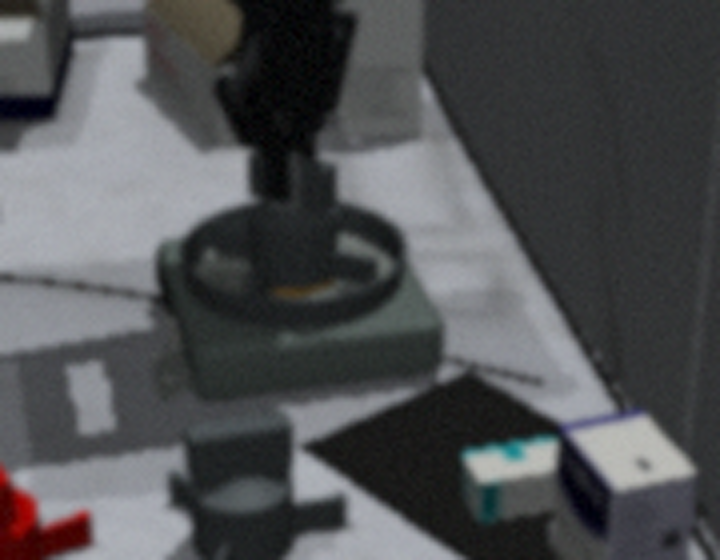

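The vane tops measure 66 mm, exactly home (46 + 20). The side view shows the rotor down in the dish (290,240) with the bystanders untouched.

```bash
python3 -c "
from workcell import ctrl
print(ctrl.job_done())"
```

```text
the job is handed in; nothing more can be done
None
```

The four-vaned rotor is meshed on the drive and pressed fully home (vane tops measured at 66 mm, as expected), the gripper is still holding it down at about 28 N, and the job was handed in at about 10 s.

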